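Free the battery pack from its hold-down cradle

ROBOT

A 6-joint arm with a two-finger parallel gripper is mounted at the origin on the work surface. World frame = base frame: x ahead of the robot, y to its left, z up, the work surface at z = 0. Lengths are in m, angles in rad, forces in N, time in s.
With the tool pointing down it reaches from about 0.35 to 0.85 m from the base axis. Payload 8.1 kg.
Tool frame: the origin (TCP) lies between the finger pads; the fingertips stand 14 mm ahead of it and the grasp point (between the pads) lies 5 mm behind it (robot.tip_reach is the z of the fingertips in the tool frame, in m); z points along the fingers, y is the line along which they close (so a half turn about z gives the same grasp; the last joint's range is limited). The gripper opens to 93 mm and grips with 3 to 60 N. Pads are 15 mm wide; open, the fingers measure 128 mm over their backs; the gripper's body (75 mm by 188 mm) begins 65 mm behind the grasp point.
Start: joints at [-0.085, 0.13, 1.488, -0, 1.523, -0.085], TCP at [0.6, 0, 0.233] pointing down, gripper open.
Joint ranges: [-2.96, 2.96], [-0.89, 2.26], [0.02, 2.5], [-1.34, 4.48], [0, 2.73], [-2.66, 2.66]. Speed limits (rad/s): [2.39, 2.39, 2.79, 3.14, 3.14, 3.14].

INTERFACE

Orientations are given as a rotation vector (axis times angle).
In Python, from plant import robot gives the robot as it stands. The module is installed in compiled form; this text tells all that it offers.
- The arm moves only by the shell command python3 -m handwheel 'ROWS' [FORCE]. ROWS is JSON, a list of rows, each a list of 7 numbers: the closure, from -1 (fully open) to 1 (shut), then the shift along the tool's x, y, z each as a share of 100 cm, from -1 to 1, then the turn, a rotation vector about the tool's x, y, z each as a share of 180 degrees, from -1 to 1. In form: [[grip, tx, ty, tz, rx, ry, rz], ...]. A call has 1 to 20 rows; each row is the pose to reach, as a shift and turn from the pose commanded when the call began, along the tool's axes at that moment, turning the shorter way round; what a row does not reach only later rows make up. A row lasts 1/8 s, in which the tool goes at most 62.5 mm and 10.7 degrees, less where a joint would pass 70% of its speed; a pose out of reach is approached as far as the arm can. A call with a number of a shift or a turn outside -1 to 1 is refused whole. A call with a gripper value outside its range is refused whole. The fingers move at their own pace and stop on an object; FORCE is the grip in N (left out, the last holds). Time passes only in rows, so rows that repeat a pose let the fingers close. It gives the time, the measured TCP pose, the force, the opening and the grip force at its end, in the units of the state.
- robot.read_state(): the state, without advancing time (a new reading comes with each control period).
- robot.read_camera(name): name is "scene" or "side" or "wrist"; returns a dict with "frame" (384x512x3 uint8, red, green, blue), "fx", "fy", "cx", "cy" (pixels), "rvec" (rotation vector, rad) and "tvec" (3), from world to camera coordinates, as OpenCV has them; the wrist camera has in their place "T_tool_cam" (4x4, takes a point from camera to tool coordinates, whose origin is the TCP and whose axes are the flange's). Camera axes: x right, y down, z forward; pixel columns grow to the right and rows downward; lengths in m; the calibration is good to about 2 mm. A picture is of the moment at which its call begins: read the wrist's pose just before it. There is no depth.
- robot.close_job(): hands the job in; it is judged then, once.
Trained networks look in a picture, given as the dict that the camera call returned (one of the last four; its "shot" number tells which), for a name from the list of things; names that differ only in an ending like _2 or _b are one class to them, and where a whole thing is asked for, a point or a joint stands for the part that bears it (a point fixed in the world has none). Each returns a list of dicts, best first, with "conf" (0 to 1); they miss things now and then, are a little off and sometimes report something else, mostly with a low value. They report only what shows in the picture. A call takes as long as a camera call. They do not tell look-alikes from the thing itself.
- robot.regions_of(picture, name): "mask" (384x512 bool, what is visible of it) and "rect" ([left, top, right, bottom] in pixels, round what is visible of it).
The state is a dict: "t": time; "q": joint angles; "dq": joint speeds; "joint_torque": joint torques, N m; "tool_pos": TCP position; "orientation": TCP orientation; "force": force on the tool from outside, world axes, zero at the start; "wrist_torque": the same for the moment, N m; "opening": finger opening in m; "gripper_force": force on a finger pad.
Only numpy, scipy, OpenCV 4.12 (cv2) and the standard library are available. Lean on these libraries where they do the work, as an engineer would, in place of code of your own. Each camera call takes 0.05 s, during which the arm holds its last target. There are 200 camera calls.

TASK

The battery pack on the plywood board is locked in its cradle by a hinged hold-down bar. Swing the bar up to about upright and leave it standing up, then slide the pack straight out between the rails, without lifting it off the board or tipping it, until it is wholly clear of the rails, and let go of it there, lying flat and roughly straight, wholly on the bare part of the board. Leave the jar, can, bin and wrench alone.

Things in the scene. Friction and masses are not known exactly. Their poses are not given: they have to be found in the camera images.
- cradle: Plywood board 400 x 240 x 12 mm, screwed to the bench, with rails and a hinged bar. Origin: centre of its underside; x = along its length, the way the pack slides out; y across; z up; top face at z 12. Side rails x -185 to -50, 20 mm high, 10 thick, inner faces at y +-38. Black back stop, 30 mm high, x -179 to -165. Hinge bracket 64 mm high at x -76, y +75; rest for the bar 46 mm high at y -53.
- rail_end (a point): Point on the board's top face midway between the open ends of the rails (board x -50, y 0, z 12 mm). From here to the board's end at x +200 mm the board is bare: the pack ends there.
- bar (a joint): Angle of the hold-down bar, rad: 0 = down, level across the pack; grows as it swings up; 1.57 = upright; stop at 1.85. Starts at 0 to 0.05. The hinge is stiff: the bar stays where it is left (3 to 5 N at the grip lifts it). Down, it lies just above the pack's body, in front of its ridge, and blocks the pack from sliding out.
- bar_hinge (a point): Point on the bar's hinge axis, at x -76, y +75, z 63.5 mm in the board's frame (fixed). The axis is parallel to the board's x; the bar's grip rises from the -y side, over the top, towards +y.
- bar_grip (a point): Centre of the black grip sleeve on the bar's free end, 173 mm from the hinge axis (bar down: board y -98, z 63.5 mm); moves with the bar. Sleeve: 44 mm along the bar, 24 wide (along the board's x), 16 thick; the bar is steel, 18 x 8 mm. Space below and beside it is free: pinch it across its 24 mm from above; it turns between the pads as the bar swings.
- pack: Grey battery pack, 110 mm long (its x), 70 wide (y), body 45 high, 0.5 to 0.9 kg. Origin: centre of its underside; axes parallel to the board's at the start, when its origin lies between the rails at board x about -105 (within 4 mm), y 0, z 12 mm. A black cross ridge stands on top: 28 mm thick (x -36 to -8), 60 wide (y), from 45 up to 80 mm above the underside.
- pack_ridge (a point): Centre of the top of the pack's cross ridge (pack x -22, y 0, z 80 mm). Below it the ridge can be pinched across its 28 mm thickness from above, once the bar is up.
- jar: Bystander: glass jar with red lid, 76 mm diameter, 120 mm high, origin under its centre.
- can: Bystander: can, 70 mm diameter, 110 mm high, origin under its centre.
- bin: Bystander: blue open bin 150 x 100 x 70 mm, origin under its centre.
- wrench: Bystander: steel wrench 190 mm long lying flat, origin under its middle.
Things that resemble listed ones, but are neither listed nor needed, are in the scene too. What is shaped like the pack but green or orange is not meant.

How it is judged:
On the way, in this order (a step that is already met when the one before it is completed fails the run):
1. The bar is swung up (over 1.1 rad) while the pack is still in its place between the rails (value of joint bar above 1.1 rad and x of pack in the frame of cradle below -0.08 m), for 0.2 s.
2. The pack has slid out past the rails' ends, flat on the board (x of pack in the frame of cradle between 0.008 and 0.145 m and y of pack in the frame of cradle between -0.055 and 0.055 m and z of pack in the frame of cradle between 0.006 and 0.018 m), for 0.2 s.
At the end, for the whole second after the job is handed in: The bar stands up (joint over 1.1 rad). The pack lies flat and at rest on the board's bare part, clear of the rails: its origin between x +8 and +145 mm and within 55 mm of the centre line in the board's frame, underside within 6 mm of the board's top, within 0.35 rad of straight (all of step 2 and value of joint bar above 1.1 rad and angle between the x axis of pack and the x axis of cradle, either way round below 0.35 rad and angle between pack's own z axis and vertical below 0.1 rad and linear speed of pack below 0.02 m/s); the robot touches nothing.
It fails at once if The pack is lifted more than 13 mm off the board (z of pack in the frame of cradle above 0.025 m).
It fails at once if The pack is tipped by more than 0.25 rad (angle between pack's own z axis and vertical above 0.25 rad).
It fails at once if The jar, can, bin or wrench is moved more than 25 mm (distance of any of jar, bin, can, wrench from where it was at the start of the episode above 0.025 m).
It also fails if it takes over 48 s, if anything falls off the work surface, if the arm or the gripper's body presses on something with over 40 N, if the wrist force passes 120 N, or if a joint passes its speed limit or range.

## Working session

There is one attempt and no reset: what is moved stays moved. The work goes in short steps, Python scripts to look and compute and a shell command to move; the robot and the scene stay as the last step left them, time stands still between calls to the robot, and variables do not carry over. Pictures are saved under pics/ and viewed, at most 10 in all, crops included, and the job is handed in when it is done.

```bash
mkdir -p pics; python3 - <<'E'
from plant import robot
import cv2,numpy as np
ims=[]
for n in("scene","side"):
    p=robot.read_camera(n);ims.append(p["frame"])
    print(n,p["fx"],p["cx"],p["cy"],np.round(p["rvec"],3),np.round(p["tvec"],3))
    for k in("cradle","bar","pack","jar","can","bin","wrench","bar_grip"):
        print(k,[(r["rect"],round(r["conf"],2)) for r in robot.regions_of(p,k)])
    cv2.imwrite(f"pics/{n}0.png",cv2.resize(p["frame"][:,:,::-1],(768,576)))
s=robot.read_state();print({k:np.round(v,3) for k,v in s.items()})
E
```

```text
scene 497.21713442556745 259.6642186453598 194.7664127990577 [ 2.426  0.776 -0.258] [-0.386 -0.149  1.676]
cradle [([235.1, 174.0, 352.2, 307.2], 0.81)]
bar [([267.1, 190.0, 336.3, 211.2], 0.98)]
pack [([291.5, 179.0, 318.3, 220.3], 0.95), ([236.2, 139.1, 266.1, 169.2], 0.94), ([243.1, 103.0, 276.5, 129.7], 0.94), ([175.5, 197.1, 215.4, 237.4], 0.55), ([323.3, 130.2, 329.6, 142.8], 0.51)]
jar [([361.5, 121.4, 391.6, 166.5], 0.74)]
can [([219.9, 316.4, 251.2, 353.9], 0.95)]
bin [([115.8, 282.4, 189.9, 358.1], 0.57)]
wrench []
bar_grip [([266.6, 189.0, 335.5, 214.4], 0.93)]
side 485.2416054001622 257.66061000197357 189.79308406913503 [ 1.044 -2.527  0.933] [0.331 0.313 1.469]
cradle [([168.8, 142.8, 280.5, 244.3], 0.58), ([280.8, 109.9, 298.5, 141.0], 0.54)]
bar [([192.3, 179.5, 248.4, 208.4], 0.8)]
pack [([295.0, 187.0, 315.8, 224.5], 0.88), ([235.5, 242.2, 269.3, 272.3], 0.77), ([197.4, 191.2, 226.6, 218.2], 0.74), ([220.7, 288.2, 256.0, 334.1], 0.61), ([165.8, 255.5, 203.4, 288.0], 0.6)]
jar [([108.4, 219.3, 140.6, 260.7], 0.8)]
can [([284.4, 104.6, 300.9, 141.4], 0.77)]
bin []
wrench [([117.8, 279.7, 172.6, 316.3], 0.96)]
bar_grip [([197.6, 180.7, 247.2, 206.3], 0.75)]
{'t': np.float64(0.9), 'q': array([-0.085,  0.13 ,  1.488, -0.   ,  1.523, -0.085]), 'dq': array([ 0.001, -0.   , -0.001, -0.001,  0.   ,  0.   ]), 'joint_torque': array([-0.0000e+00, -5.5976e+01, -4.9206e+01,  7.7000e-02,  2.3000e-02,
        0.0000e+00]), 'tool_pos': array([0.6  , 0.   , 0.233]), 'orientation': array([2.221, 2.221, 0.   ]), 'force': array([0.694, 0.886, 0.725]), 'wrist_torque': array([ 0.015,  0.006, -0.051]), 'gripper_force': np.float64(0.0), 'opening': np.float64(0.093)}
```

View pics/scene0.png

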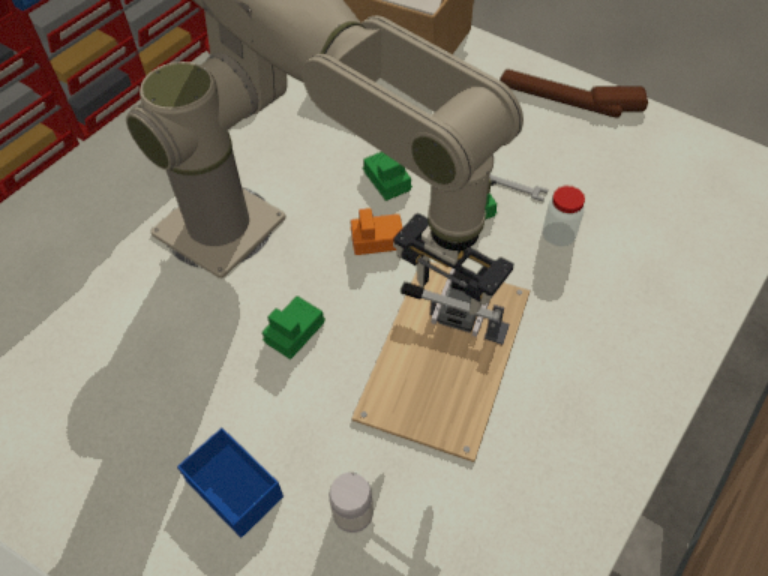

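View pics/side0.png

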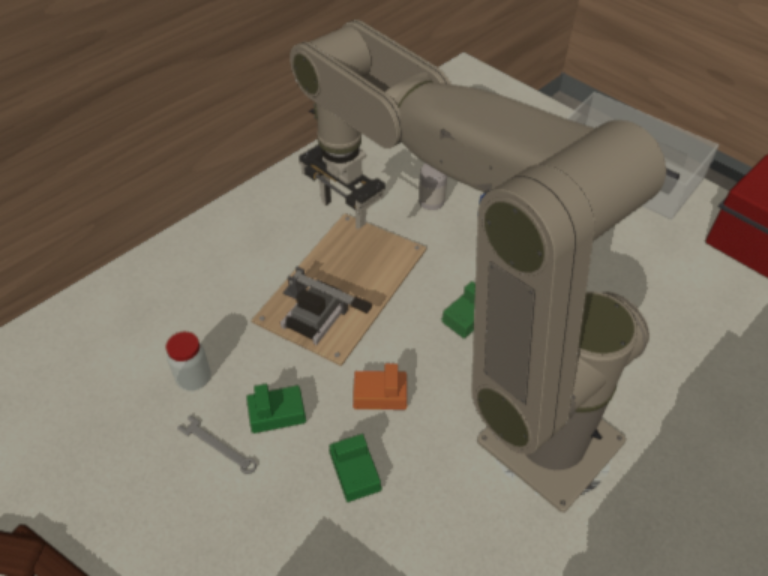

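Both pictures (768 px scale) show the grey pack between the rails under the bar, at scene (460,300) and side (310,310). The black grip is at scene (412,290) and side (360,303). Possible mix-ups in the scene view are the green packs at (387,175), (294,327) and (485,207) and the orange one at (377,232). By the description I choose the grey one on the plywood. Next I fit the board's pose from its corners.

```bash
cat > h.py <<'E'
import numpy as np,cv2
from scipy.spatial.transform import Rotation as R
from scipy.optimize import least_squares
def proj(p,X,s=None):
    X=np.atleast_2d(np.asarray(X,float)); K=np.array([[p["fx"],0,p["cx"]],[0,p["fy"],p["cy"]],[0,0,1]])
    if "rvec" in p: Xc=X@R.from_rotvec(p["rvec"]).as_matrix().T+p["tvec"]
    else:
        T=np.eye(4);T[:3,:3]=R.from_rotvec(s["orientation"]).as_matrix();T[:3,3]=s["tool_pos"]
        M=np.linalg.inv(T@p["T_tool_cam"]);Xc=X@M[:3,:3].T+M[:3,3]
    u=Xc@K.T;return u[:,:2]/u[:,2:]
def board(b,P):
    P=np.atleast_2d(P)/1000.;c,s=np.cos(b[2]),np.sin(b[2])
    return np.c_[b[0]+c*P[:,0]-s*P[:,1],b[1]+s*P[:,0]+c*P[:,1],P[:,2]]
def draw(p,b,s,pts):
    im=cv2.resize(p["frame"][:,:,::-1],None,fx=1.5,fy=1.5)
    for u in proj(p,board(b,pts),s)*1.5: cv2.circle(im,tuple(int(round(v)) for v in u),2,(255,0,255),-1)
    return im
PTS=[[200,120,12],[200,-120,12],[-200,-120,12],[-200,120,12],[-76,-98,63.5],[-76,75,63.5],[-127,0,92],[-50,38,32],[-50,-38,32],[-120,-76,71.5],[-50,0,12]]
E
python3 - <<'E'
from plant import robot
from h import *
C=np.array([[200,120,12],[200,-120,12],[-200,120,12],[-200,-120,12]])
a=robot.read_camera("scene");d=robot.read_camera("side")
ua=np.array([[475,460],[355,420],[528,290]])/1.5;ud=np.array([[348,214],[427,246],[252,320],[341,362]])/1.5
f=lambda b:np.r_[(proj(a,board(b,C[:3]))-ua).ravel(),(proj(d,board(b,C))-ud).ravel()]
r=least_squares(f,[.65,0,-1.],loss='soft_l1');print(r.x,np.round(f(r.x),1));np.save("b.npy",r.x)
s=robot.read_state();w=robot.read_camera("wrist");s2=s
im1=draw(a,r.x,None,PTS)[220:480,320:600];im2=draw(w,r.x,s,PTS)
cv2.imwrite("pics/a1.png",cv2.resize(im1,None,fx=2,fy=2));cv2.imwrite("pics/w1.png",im2)
print(board(r.x,[[-76,-98,63.5],[-76,75,63.5],[-127,0,92],[80,0,12]]))
E
```

```text
[ 0.59636848  0.01532089 -1.29709171] [-0.3  0.4 -3.3 -0.5  0.1 -0.5 -3.4 -1.5 -0.6 -0.4 -0.7 -0.4  0.6  0.6]
[[ 0.48147362  0.06200248  0.0635    ]
 [ 0.64803389  0.10876438  0.0635    ]
 [ 0.56204038  0.13759346  0.092     ]
 [ 0.61799248 -0.0617012   0.012     ]]
```

View pics/w1.png

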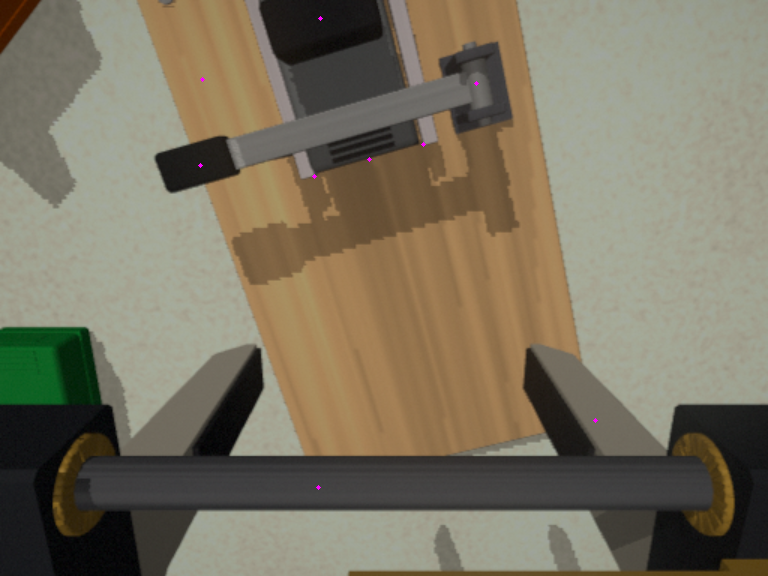

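View pics/a1.png

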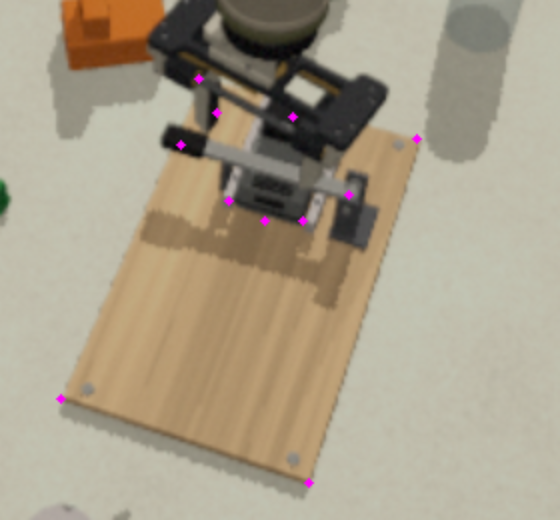

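The fitted board points land on the real features in both views: grip, hinge, rail ends and corners. The wrist view (768x576) shows the grip at about (198,165) and confirms the grey pack at (330,90). I now hover over the grip, turned to close along board x.

```bash
python3 -m handwheel '[[-1,0.062,-0.1185,0.05,0,0,0.413],[-1,0.062,-0.1185,0.05,0,0,0.413],[-1,0.062,-0.1185,0.05,0,0,0.413],[-1,0.062,-0.1185,0.05,0,0,0.413],[-1,0.062,-0.1185,0.05,0,0,0.413],[-1,0.062,-0.1185,0.05,0,0,0.413],[-1,0.062,-0.1185,0.05,0,0,0.413],[-1,0.062,-0.1185,0.05,0,0,0.413],[-1,0.062,-0.1185,0.05,0,0,0.413],[-1,0.062,-0.1185,0.05,0,0,0.413]]' 20
python3 - <<'E'
from plant import robot
from h import *
b=np.load("b.npy");s=robot.read_state();w=robot.read_camera("wrist")
cv2.imwrite("pics/w2.png",draw(w,b,s,PTS+[[-120,0,57],[-50,-120,12],[50,-120,12],[-50,120,12],[50,120,12]]))
A=R.from_rotvec(s["orientation"]).as_matrix();print(A.round(3),s["q"].round(3))
print("grip in tool",(board(b,[[-76,-98,63.5]])-s["tool_pos"])@A)
E
```

```text
t: 2.3
tool_pos: [0.4815, 0.062, 0.1826]
orientation: [-3.112, -0.432, 0.0]
force: [0.9, -0.9, -0.6]
opening: 0.093
gripper_force: 0.0
[[ 0.962  0.272 -0.   ]
 [ 0.272 -0.962  0.   ]
 [-0.    -0.    -1.   ]] [ 0.022 -0.155  1.863  0.     1.434  1.318]
grip in tool [[-2.00683955e-05  2.06591751e-05  1.19131219e-01]]
```

View pics/w2.png

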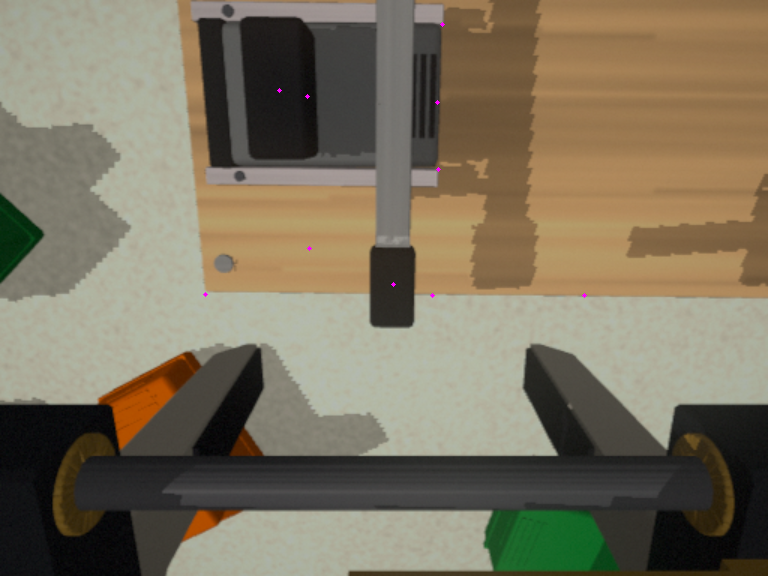

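The predicted grip point sits on the sleeve at (393,284), with tool x along board y and tool y along board x. The orange pack is clear of the fingers. I descend and pinch.

```bash
python3 -m handwheel '[[-1,0,0,0.06,0,0,0],[-1,0,0,0.1,0,0,0],[-1,0,0,0.124,0,0,0],[-1,0,0,0.124,0,0,0],[-1,0,0,0.124,0,0,0],[1,0,0,0.124,0,0,0],[1,0,0,0.124,0,0,0],[1,0,0,0.124,0,0,0],[1,0,0,0.124,0,0,0],[1,0,0,0.124,0,0,0],[1,0,0,0.124,0,0,0],[1,0,0,0.124,0,0,0]]' 20
python3 - <<'E'
import numpy as np
for a in np.arange(0,1.66,0.11): print(round(a,2),round(.173*(1-np.cos(a)),3),round(-.173*np.sin(a),3))
E
```

```text
t: 3.85
tool_pos: [0.4814, 0.062, 0.0586]
orientation: [-3.112, -0.428, 0.0]
force: [-0.3, 0.1, -0.0]
opening: 0.0275
gripper_force: 0.0
0.0 0.0 -0.0
0.11 0.001 -0.019
0.22 0.004 -0.038
0.33 0.009 -0.056
0.44 0.016 -0.074
0.55 0.026 -0.09
0.66 0.036 -0.106
0.77 0.049 -0.12
0.88 0.063 -0.133
0.99 0.078 -0.145
1.1 0.095 -0.154
1.21 0.112 -0.162
1.32 0.13 -0.168
1.43 0.149 -0.171
1.54 0.168 -0.173
1.65 0.187 -0.172
```

```bash
python3 -m handwheel '[[1,0,0,0,0,0,0],[1,0,0,0,0,0,0],[1,0,0,0,0,0,0],[1,0,0,0,0,0,0]]' 20
```

```text
t: 4.35
tool_pos: [0.4813, 0.0626, 0.0585]
orientation: [-3.111, -0.428, 0.0]
force: [-1.0, 5.1, 0.2]
opening: 0.0238
gripper_force: 20.0
```

Gripped, with an opening of 24 mm. Now I swing along the arc, to about 0.99 first.

```bash
python3 -m handwheel '[[1,0.001,0,-0.019,0,0,0],[1,0.004,0,-0.038,0,0,0],[1,0.009,0,-0.056,0,0,0],[1,0.016,0,-0.074,0,0,0],[1,0.026,0,-0.090,0,0,0],[1,0.036,0,-0.106,0,0,0],[1,0.049,0,-0.120,0,0,0],[1,0.063,0,-0.133,0,0,0],[1,0.078,0,-0.145,0,0,0],[1,0.078,0,-0.145,0,0,0]]' 20
```

```text
t: 5.6
tool_pos: [0.5576, 0.0832, 0.204]
orientation: [3.112, 0.428, 0.001]
force: [2.1, 2.8, -1.6]
opening: 0.0237
gripper_force: 20.0
```

```bash
python3 -m handwheel '[[1,0.017,0,-0.009,0,0,0],[1,0.034,0,-0.017,0,0,0],[1,0.052,0,-0.023,0,0,0],[1,0.071,0,-0.026,0,0,0],[1,0.090,0,-0.028,0,0,0],[1,0.109,0,-0.027,0,0,0],[1,0.109,0,-0.027,0,0,0],[1,0.109,0,-0.027,0,0,0],[-1,0.109,0,-0.027,0,0,0],[-1,0.109,0,-0.027,0,0,0],[-1,0.109,0,-0.027,0,0,0],[-1,0.109,0,-0.027,0,0,0],[-1,0.109,0,-0.027,0,0,0],[-1,0.109,0,-0.107,0,0,0],[-1,0.109,0,-0.127,0,0,0],[-1,0.109,0,-0.127,0,0,0]]' 20
python3 - <<'E'
from plant import robot
from h import *
b=np.load("b.npy");s=robot.read_state();p=robot.read_camera("scene")
A=R.from_rotvec(s["orientation"]).as_matrix();print("ridge in tool",(board(b,[[-127,0,76]])-s["tool_pos"])@A)
th=1.65;G=[[-76,75-173*np.cos(th),63.5+173*np.sin(th)],[-76,75,63.5]]
cv2.imwrite("pics/a3.png",cv2.resize(draw(p,b,None,G)[130:420,320:620],None,fx=2,fy=2))
E
```

```text
t: 7.6
tool_pos: [0.6632, 0.1127, 0.3361]
orientation: [3.112, 0.428, 0.013]
force: [-0.7, 0.3, -0.6]
opening: 0.0922
gripper_force: 0.0
ridge in tool [[-0.09283347 -0.0516447   0.25923779]]
```

View pics/a3.png

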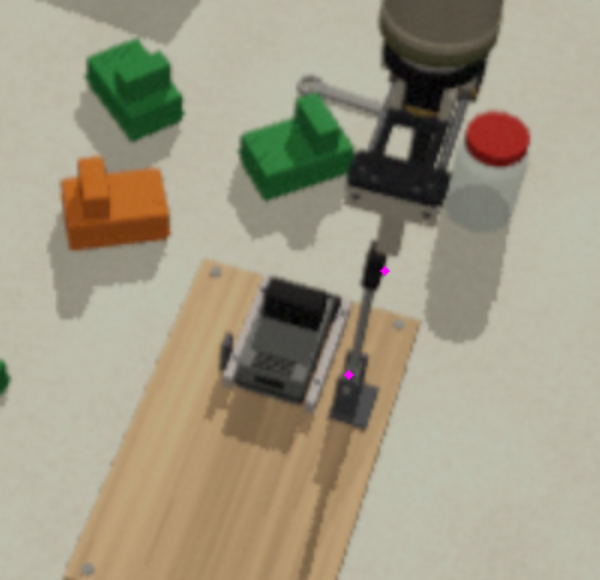

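The bar stands upright, with its grip at crop (372,265) and the hinge at (348,375), and the pack is free at (290,340). I move over the ridge.

```bash
python3 -m handwheel '[[-1,-0.05,-0.028,0,0,0,0],[-1,-0.093,-0.052,0,0,0,0],[-1,-0.093,-0.052,0,0,0,0],[-1,-0.093,-0.052,0.06,0,0,0],[-1,-0.093,-0.052,0.12,0,0,0],[-1,-0.093,-0.052,0.18,0,0,0],[-1,-0.093,-0.052,0.18,0,0,0],[-1,-0.093,-0.052,0.18,0,0,0]]' 25
python3 - <<'E'
from plant import robot
from h import *
b=np.load("b.npy");s=robot.read_state();p=robot.read_camera("wrist")
A=R.from_rotvec(s["orientation"]).as_matrix();print("ridge in tool",(board(b,[[-127,0,76]])-s["tool_pos"])@A)
cv2.imwrite("pics/w4.png",draw(p,b,s,[[-127-14,-30,92],[-127+14,-30,92],[-127-14,30,92],[-127+14,30,92],[-50,38,32],[-50,-38,32],[-50,35,57],[-50,-35,57],[200,120,12],[200,-120,12]]))
E
```

```text
t: 8.65
tool_pos: [0.5591, 0.1374, 0.1524]
orientation: [3.112, 0.428, 0.002]
force: [0.4, 0.1, 0.5]
opening: 0.0927
gripper_force: 0.0
ridge in tool [[0.00273226 0.00061505 0.07645122]]
```

View pics/w4.png

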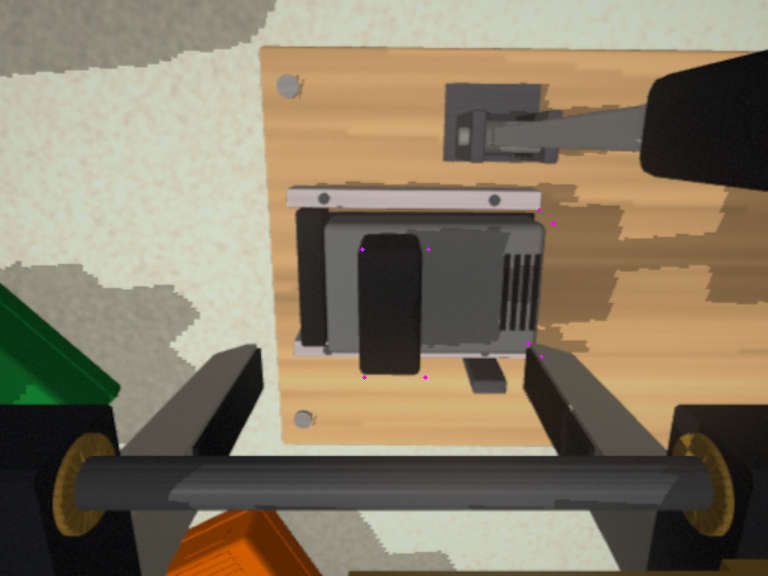

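The bar is well clear at upper right, at about (640,140). The ridge at (390,305) lies about 2 mm behind the nominal point, so I descend and pinch there.

```bash
python3 -m handwheel '[[-1,0.003,-0.001,0.04,0,0,0],[-1,0.003,-0.001,0.075,0,0,0],[-1,0.003,-0.001,0.075,0,0,0],[-1,0.003,-0.001,0.075,0,0,0],[1,0.003,-0.001,0.075,0,0,0],[1,0.003,-0.001,0.075,0,0,0],[1,0.003,-0.001,0.075,0,0,0],[1,0.003,-0.001,0.075,0,0,0],[1,0.003,-0.001,0.075,0,0,0],[1,0.003,-0.001,0.075,0,0,0],[1,0.003,-0.001,0.075,0,0,0],[1,0.003,-0.001,0.075,0,0,0],[1,0.003,-0.001,0.075,0,0,0],[1,0.003,-0.001,0.075,0,0,0],[1,0.003,-0.001,0.075,0,0,0]]' 25
```

```text
t: 10.58
tool_pos: [0.5605, 0.1393, 0.0755]
orientation: [-3.112, -0.428, 0.0]
force: [0.6, 1.1, -0.8]
opening: 0.0279
gripper_force: 25.0
```

```bash
python3 -m handwheel '[[1,0,0.008,0,0,0,0],[1,0,0.018,0,0,0,0],[1,0,0.03,0,0,0,0],[1,0,0.03,0,0,0,0]]' 25
```

```text
t: 11.08
tool_pos: [0.5691, 0.1084, 0.0756]
orientation: [3.111, 0.425, -0.0]
force: [0.3, -4.6, -1.3]
opening: 0.0282
gripper_force: 25.0
```

```bash
python3 -m handwheel '[[1,0,0.012,0,0,0,0],[1,0,0.026,0,0,0,0],[1,-0.001,0.04,0,0,0,0],[1,-0.001,0.054,0,0,0,0],[1,-0.001,0.068,0,0,0,0],[1,-0.001,0.082,0,0,0,0],[1,-0.001,0.096,0,0,0,0],[1,-0.002,0.11,0,0,0,0],[1,-0.002,0.124,0,0,0,0],[1,-0.002,0.138,0,0,0,0],[1,-0.002,0.15,0,0,0,0],[1,-0.002,0.155,0,0,0,0],[1,-0.002,0.155,0,0,0,0],[1,-0.002,0.155,0,0,0,0]]' 25
python3 - <<'E'
from plant import robot
from h import *
b=np.load("b.npy");s=robot.read_state()
T=board(b,[[78,0,12]])[0];c=proj(robot.read_camera("scene"),[T])
print(T,(s["tool_pos"]-[b[0],b[1],0])[:2]@np.array([[np.cos(b[2]),-np.sin(b[2])],[np.sin(b[2]),np.cos(b[2])]]),c)
E
```

```text
t: 12.82
tool_pos: [0.6087, -0.0398, 0.0756]
orientation: [3.111, 0.428, 0.0]
force: [1.5, -4.0, -1.0]
opening: 0.0279
gripper_force: 25.0
[ 0.61745188 -0.05977565  0.012     ] [ 0.05642692 -0.00303314] [[287.94488072 255.8059105 ]]
```

The ridge is at board x +56 mm, so the pack is at +78 mm, clear of the rails. I release and lift away.

```bash
python3 -m handwheel '[[-1,0,0,0,0,0,0],[-1,0,0,0,0,0,0],[-1,0,0,0,0,0,0],[-1,0,0,0,0,0,0],[-1,0,0,0,0,0,0],[-1,0,0,0,0,0,0],[-1,0,0,-0.03,0,0,0],[-1,0,0,-0.09,0,0,0],[-1,0,0,-0.15,0,0,0],[-1,-0.06,0,-0.18,0,0,0],[-1,-0.12,0,-0.18,0,0,0],[-1,-0.12,0,-0.18,0,0,0],[-1,-0.12,0,-0.18,0,0,0]]'
python3 - <<'E'
from plant import robot
from h import *
b=np.load("b.npy");p=robot.read_camera("scene")
th=1.57;G=[[-76,75-173*np.cos(th),63.5+173*np.sin(th)],[-76,75,63.5],[56,0,92]]+[[78+i,j,57] for i in(-55,55) for j in(-35,35)]
cv2.imwrite("pics/a5.png",cv2.resize(draw(p,b,None,G)[200:490,300:600],None,fx=2,fy=2))
E
```

```text
t: 14.5
tool_pos: [0.4935, -0.0719, 0.2562]
orientation: [3.112, 0.427, 0.003]
force: [0.4, 0.7, -0.0]
opening: 0.0935
gripper_force: 0.0
```

View pics/a5.png

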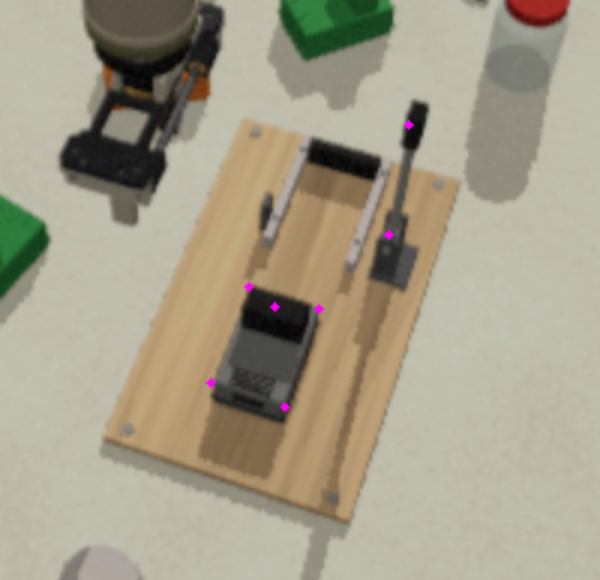

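The bar stands upright (grip at (415,125)). The pack lies flat and straight at (268,355), clear of the rails, and the gripper touches nothing.

```bash
python3 -c "
from plant import robot
print(robot.close_job())"
```

```text
the job is handed in; nothing more can be done
None
```

I handed the job in at about 14.6 s: the bar is upright, the pack lies flat and straight on the bare board at about x +78 mm, clear of the rails, and nothing else was touched; no verdict came back.

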